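# Set shelf dividers with a spacer block

### The job

Space the three dividers of the shelf tray with the timber spacer block: starting at the stop wall and working away from it one gap at a time, press the block gently down, flat side towards the stop wall, until it bears on the packing strip in the bay, and hold it there a moment; it must fit snugly, so that the next divider is pushed out to exactly one block width and those already set stay put. The strips differ in thickness, so feel for them. Then take the block out and stand it upright on the bench beside the tray, with all three gaps one block wide; leave the other things alone.

Things in the scene. Friction and masses are not known exactly. Their poses are not given: they have to be found in the camera images.
- tray: Grey sheet-metal shelf tray fixed on the bench, 150 (its x) x 300 (its y) mm, with a floor (see bed). Origin: centre of its underside, on the bench. At its -y end stands the solid stop wall, 12 mm thick, its top 64 mm above the bench; at the +y end only a 30 mm lip, along the long sides 18 mm lips. The dividers stand in a row along its y.
- bed: The tray's fixed floor, its upper side 4 mm above the bench, with a plywood packing strip in each of the three bays. A strip is 136 (x) x 34 mm (y), from 0.5 to 34.5 mm along the row from where the bay begins. Its top is 1 to 9 mm above the tray floor: different in each bay and each time, not measured. Origin: under the tray's middle, on the bench.
- stop_face (a point): Middle of the stop wall's inner face, at the level of the tray floor's upper side (4 mm above the bench, under the packing strips); axes as the tray's, so the row runs along +y from here and z is the height above the tray floor.
- div1: First divider from the stop wall: upright steel plate across the tray, 120 (x) x 10 thick (y) x 60 mm high over the tray floor. Origin: mid-thickness, at tray floor level. It slides only along the tray's y, never tips, against about 8 N of friction, and stays where left. It starts 5 to 13 mm too near the stop wall, as all three dividers do.
- div2: Second divider, same as the first (all have a rounded top edge), next along the tray's +y.
- div3: Third divider, same again, farthest from the stop wall.
- spacer: Loose timber block standing upright on the bench left or right of the tray, 0.15 to 0.31 kg, 36 mm deep (x), 50 mm at its widest (y): the wanted gap. Origin: on its underside, mid-width. The -y side is flat and upright at y = -25 mm up to z = 66 mm. The +y side tapers from y = 5 mm at the underside to y = 25 mm at z = 40 mm, then is upright to 66 mm.
- spacer_neck (a point): Middle of the block's neck to hold it by, 100 mm above its underside, on the block's mid-width; axes as the block's. The neck is 26 (y) x 36 (x) mm, from 66 to 128 mm up. At the start the block is turned less than 1 rad from having its flat (-y) side face the way it must in the tray, towards the stop wall.
- carton: Small cardboard box 75 x 60 x 55 mm, on the side of the tray opposite to the spacer block; to be left alone. Origin: centre of its underside.
- tape: Roll of packing tape lying flat, 90 mm across, 45 mm high, beyond the tray; to be left alone. Origin: centre of its underside.
- bin: Empty blue plastic bin 80 x 110 x 60 mm, beyond the tray; to be left alone. Origin: centre of its underside.
Mind the look-alikes: they are no part of the job. Of the things shaped like the spacer, the wooden one is meant.

How it is judged:
By the outcome, as a careful person would: the job done as asked, in the order asked, and still so for the second after the job is handed in, with the robot touching nothing.
It also fails if it takes over 72 s, if anything falls off the work surface, if the arm or the gripper's body presses on something with over 40 N, if the wrist force passes 120 N, or if a joint passes its speed limit or range.

### The arm

A 6-joint arm with a two-finger parallel gripper is mounted at the origin on the work surface. World frame = base frame: x ahead of the robot, y to its left, z up, the work surface at z = 0. Lengths are in m, angles in rad, forces in N, time in s.
With the tool pointing down it reaches from about 0.375 to 0.825 m from the base axis. Payload 5.5 kg.
Tool frame: the origin (TCP) lies at the very end of the fingers, on their centre line; the grasp point (between the pads) lies 19 mm behind it (robot.grasp_offset is the distance from the TCP to the grasp point, in m); y points along the fingers, z is the direction in which the jaws open and shut, and the axes are right-handed (so a half turn about y gives the same grasp; the last joint's range is limited). The gripper opens to 85 mm and grips with 20 to 120 N. Pads are 22 mm wide; open, the fingers measure 114 mm over their backs; the gripper's body (76 mm by 85 mm) begins 54 mm behind the grasp point. The pads swing forward as they close: fully open they stand 13 mm farther back than shut.
Start: joints at [-1.293, 0.314, -0.047, 1.21, 0, 1.571], TCP at [0.165, -0.577, 0.231] pointing down, gripper open.
Joint ranges: [-2.67, 2.67], [-0.69, 1.73], [-1.03, 1.25], [-2.08, 2.16], [-1.42, 1.45], [-3.14, 3.14]. Speed limits (rad/s): [2.39, 2.39, 3.01, 3.14, 3.14, 3.14].

### API

Orientations are given as a 3x3 rotation matrix whose columns are the frame's x, y, z axes.
In Python, from plant import robot, cams gives the robot as it stands.
- The arm moves only by the tool carry_out, never from a script. Its argument "series" is one flat list of numbers, 5 for each row, row after row: the opening in per cent of the stroke, from 0 (shut) to 100 (fully open), then the shift along the tool's x, y, z in m, then the turn about the tool's y in degrees. In form: [jaw, tx, ty, tz, spin, jaw, tx, ty, tz, spin, ...]. A call has 1 to 5 rows; each row is the pose to reach, as a shift and turn from the pose commanded when the call began, along the tool's axes at that moment; what a row does not reach only later rows make up. A row lasts 1/8 s, in which the tool goes at most 62.5 mm and 10.7 degrees, less where a joint would pass 70% of its speed; a pose out of reach is approached as far as the arm can. A call with a gripper value outside its range is refused whole. The fingers move at their own pace and stop on an object; "squeeze" is the grip in N (left out, the last holds). Time passes only in rows, so rows that repeat a pose let the fingers close. It gives the time, the measured TCP pose, the force and the opening at its end, in the units of the state.
- robot.observe(): the state, without advancing time (a new reading comes with each control period).
- cams.capture(name): name is "scene" or "top" or "wrist"; returns a dict with "color" (400x640x3 uint8, blue, green, red), "fx", "fy", "cx", "cy" (pixels), "R" (3x3) and "t" (3): a world point X has camera coordinates R X + t. Camera axes: x right, y down, z forward; pixel columns grow to the right and rows downward; lengths in m; the calibration is good to about 2 mm. A picture is of the moment at which its call begins. There is no depth.
- robot.close_job(): hands the job in, once; it reports no verdict.
The state is a dict: "time_s": time; "joint_positions": joint angles; "qd": joint speeds; "joint_efforts": joint torques, N m; "position": TCP position; "orientation": TCP orientation; "force": force on the tool from outside, world axes, zero at the start; "torque": the same for the moment, N m; "grip_width": finger opening in m.
Only numpy, scipy, OpenCV 4.12 (cv2) and the standard library are available. Lean on these libraries where they do the work, as an engineer would, in place of code of your own. Each camera call takes 0.05 s, during which the arm holds its last target.

## Working session

There is one attempt and no reset: what is moved stays moved. The work goes in short steps, Python scripts to look and compute and a tool call to move; the robot and the scene stay as the last step left them, time stands still between calls to the robot, and variables do not carry over. Pictures are saved under pics/ and viewed, and the job is handed in when it is done.

Besides the shell and the picture viewer there is one more tool, called after "Emit:" by a JSON object that holds its "op" and its "data". carry_out: Moves the arm, as the interface text tells. Its arguments: {"type":"object","properties":{"series":{"type":"array"},"squeeze":{"type":"number"}},"required":["series"]}

```bash
mkdir -p pics; ls; python3 - <<'E'
from plant import robot,cams
import cv2,numpy as np
s=robot.observe()
for k,v in s.items(): print(k,np.round(v,4).tolist())
for n in ("scene","top"):
    c=cams.capture(n); cv2.imwrite(f"pics/{n}0.png",c["color"]); print(n,c["fx"],c["cx"],c["cy"],np.round(c["R"],4).tolist(),np.round(c["t"],4).tolist())
E
```

```text
pics
time_s 0.0
joint_positions [-1.293, 0.3142, -0.048, 1.2102, 0.0, 1.5708]
qd [-0.0003, -0.0014, 0.0006, -0.0027, -0.0007, 0.0006]
joint_efforts [0.0003, -53.9597, 33.9747, 0.0192, 0.0, 0.0]
position [0.1644, -0.5765, 0.2304]
orientation [[-0.9617, -0.0005, 0.2743], [-0.2743, 0.0016, -0.9617], [-0.0, -1.0, -0.0017]]
force [0.287, -0.0409, -0.2887]
torque [0.0099, 0.0371, -0.0058]
grip_width 0.0859
scene 379.4343749841987 324.8848242761609 199.0859751391274 [[0.5145, 0.8574, 0.0093], [0.6398, -0.3766, -0.67], [-0.571, 0.3507, -0.7423]] [-0.2796, -0.3384, 1.3637]
top 455.6067031469214 326.30013110912944 197.24572452488349 [[0.0057, -0.9998, 0.0202], [-0.9837, -0.0093, -0.1798], [0.1799, -0.0189, -0.9835]] [-0.0486, 0.5947, 1.1437]
```

View pics/scene0.png

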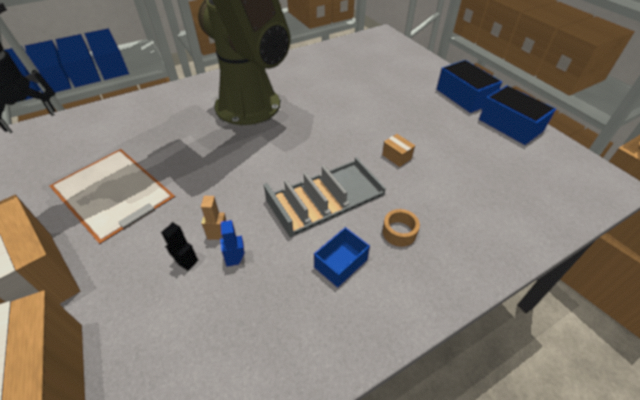

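View pics/top0.png

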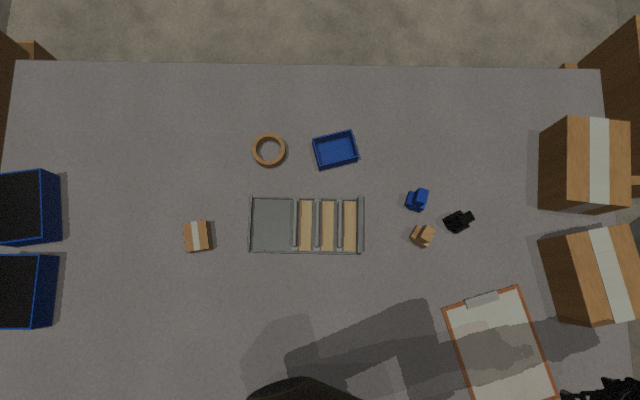

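The wooden block is at scene (212,218) and top (423,236). Its look-alikes are the blue block at scene (232,245), top (417,200), and the black one at scene (178,247), top (459,221). The wooden one is wanted. The tray's stop wall is at its right end in the top view (column ~361). Next, close crops.

```bash
python3 - <<'E'
import cv2,numpy as np
a=cv2.imread("pics/top0.png");b=cv2.imread("pics/scene0.png")
cv2.imwrite("pics/c1.png",cv2.resize(a[185:265,235:375],None,fx=5.7,fy=5.7,interpolation=cv2.INTER_CUBIC))
x=cv2.resize(a[215:260,395:445],None,fx=8,fy=8,interpolation=cv2.INTER_CUBIC)
y=cv2.resize(b[190:245,195:245],None,fx=8,fy=8,interpolation=cv2.INTER_CUBIC)[:440]
x=cv2.copyMakeBorder(x,0,440-360,0,0,cv2.BORDER_CONSTANT)
cv2.imwrite("pics/c2.png",np.hstack([x,y]))
E
```

```text
(no output)
```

View pics/c1.png

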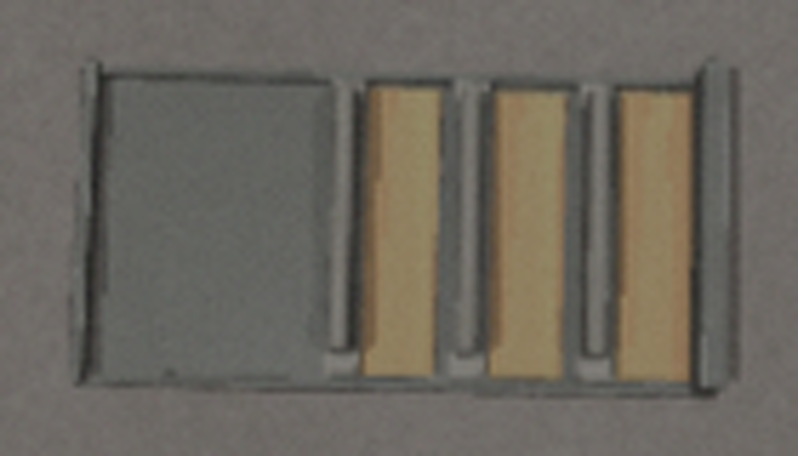

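View pics/c2.png

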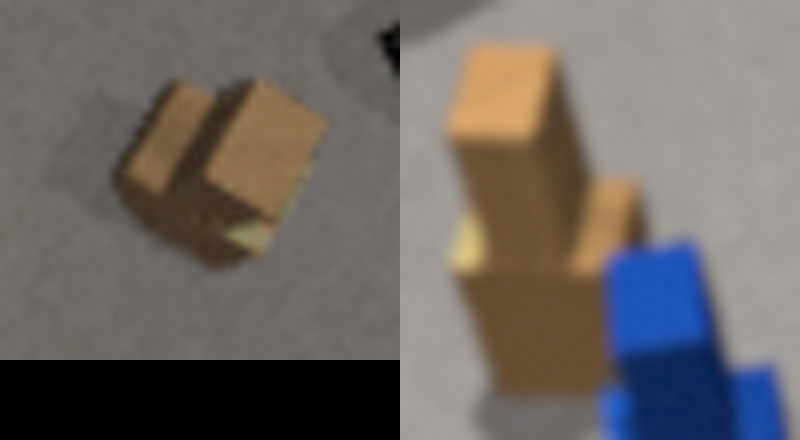

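The crop confirms the wooden block: neck top at about top-view (428,232). Its pale shoulder (flat side) faces lower right, and the wide shoulder is upper left. Now rough positions.

```bash
cat > h.py <<'E'
import numpy as np,cv2
def ray(c,u,v):
    R=np.array(c["R"]);t=np.array(c["t"])
    d=R.T@np.array([(u-c["cx"])/c["fx"],(v-c["cy"])/c["fy"],1.]); return -R.T@t,d
def onz(c,u,v,z):
    o,d=ray(c,u,v); return (o+d*(z-o[2])/d[2])
def proj(c,X):
    p=np.array(c["R"])@np.array(X)+np.array(c["t"]); return np.array([c["fx"]*p[0]/p[2]+c["cx"],c["fy"]*p[1]/p[2]+c["cy"]])
E
python3 - <<'E'
from plant import robot,cams
from h import *
c=cams.capture("top")
cr=lambda x,y,s,ox,oy:((x+.5)/s-.5+ox,(y+.5)/s-.5+oy)
print("neck top")
P=[onz(c,*cr(x,y,8,395,215),.128) for x,y in [(258,78),(328,122),(272,220),(205,180)]]
for p in P: print(np.round(p,4))
for i in range(4): d=P[(i+1)%4]-P[i]; print(np.linalg.norm(d),np.degrees(np.arctan2(d[1],d[0])))
print(np.mean(P,0))
print("tray")
for n,x,y,z in [("wall in top TL",706,62,.064),("BL",706,388,.064),("TR",737,66,.064),("BR",729,388,.064),("lip TL",97,62,.03),("lip BL",80,380,.03),
 ("d1 t",598,85,.064),("d1 b",596,352,.064),("d2 t",470,85,.064),("d2 b",467,352,.064),("d3 t",342,85,.064),("d3b",342,350,.064)]:
    print(n,np.round(onz(c,*cr(x,y,5.7,235,185),z),4))
w=cams.capture("wrist"); print(w["fx"],w["cx"],w["cy"],np.round(w["R"],3).tolist(),np.round(-np.array(w["R"]).T@w["t"],3)); cv2.imwrite("pics/w0.png",w["color"])
E
```

```text
neck top
[ 0.5165 -0.2894  0.128 ]
[ 0.5032 -0.3104  0.128 ]
[ 0.4731 -0.2922  0.128 ]
[ 0.4851 -0.2721  0.128 ]
0.0249188647610793 -122.40646403396889
0.035156654938148554 148.743345395474
0.02340427477060382 59.10022253013431
0.03583429872548202 -28.841544731123886
[ 0.49448301 -0.29100218  0.128     ]
tray
wall in top TL [ 0.5988 -0.1279  0.064 ]
BL [ 0.4502 -0.1269  0.064 ]
TR [ 0.5971 -0.1422  0.064 ]
BR [ 0.4502 -0.1372  0.064 ]
lip TL [0.6025 0.1555 0.03  ]
lip BL [0.4539 0.158  0.03  ]
d1 t [ 0.5877 -0.0784  0.064 ]
d1 b [ 0.4659 -0.0775  0.064 ]
d2 t [ 0.5871 -0.0198  0.064 ]
d2 b [ 0.4655 -0.0196  0.064 ]
d3 t [0.5866 0.0386 0.064 ]
d3b [0.466  0.0364 0.064 ]
336.5402639771298 318.9197243790365 197.09441039349574 [[0.275, -0.961, 0.0], [-0.919, -0.262, 0.295], [-0.284, -0.081, -0.955]] [ 0.238 -0.557  0.373]
```

View pics/w0.png

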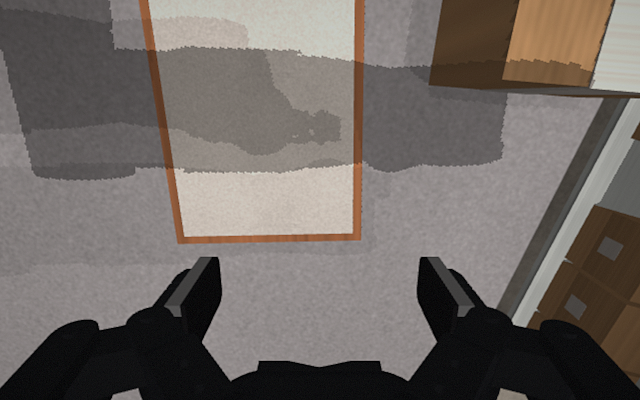

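Emit:
{"op": "carry_out", "data": {"series": [60,-0.056,0,-0.026,-10,60,-0.112,0,-0.052,-20,60,-0.168,0,-0.078,-30,60,-0.224,0,-0.104,-40,60,-0.28,0,-0.13,-50], "squeeze": 40}}

```text
time_s: 0.82
position: [0.3994, -0.3737, 0.2313]
orientation: [[-0.403, 0.0, 0.915], [-0.915, -0.0, -0.403], [0.0, -1.0, 0.0]]
force: [0.4, -0.4, -0.3]
grip_width: 0.0513
```

Emit:
{"op": "carry_out", "data": {"series": [60,-0.023,0,0.011,-10.5,60,-0.046,0,0.022,-21,60,-0.069,0,0.033,-31.5,60,-0.092,0,0.043,-42,60,-0.114,0,0.053,-52]}}

```text
time_s: 1.45
position: [0.4935, -0.292, 0.2311]
orientation: [[0.473, -0.0, 0.881], [-0.881, 0.0, 0.473], [-0.0, -1.0, -0.0]]
force: [0.9, 0.3, 0.2]
grip_width: 0.0512
```

Emit:
{"op": "carry_out", "data": {"series": [60,0,0,0,-10,60,0,0,0,-20,60,0,0,0,-30,60,0,0,0,-30]}}

```text
time_s: 1.95
position: [0.493, -0.2926, 0.2311]
orientation: [[0.846, -0.0, 0.533], [-0.533, 0.0, 0.846], [-0.0, -1.0, -0.0]]
force: [0.3, 0.9, -0.2]
grip_width: 0.0516
```

```bash
python3 - <<'E'
from plant import robot,cams
from h import *
import pickle
c=cams.capture("wrist"); cv2.imwrite("pics/w1.png",c["color"]); pickle.dump(c,open("w1.pkl","wb"))
s=robot.observe(); print(s["time_s"],s["joint_positions"],s["position"],s["orientation"])
E
```

```text
2.0 [-5.35794827e-01  2.63495418e-01 -1.14461478e-01  1.19325295e+00
  1.97096294e-05  2.74653251e-02] [ 0.49294378 -0.29266684  0.23110853] [[ 8.45518790e-01 -3.45508851e-04  5.33945556e-01]
 [-5.33945507e-01  2.28060033e-04  8.45518860e-01]
 [-4.13905891e-04 -9.99999914e-01  8.34614474e-06]]
```

View pics/w1.png

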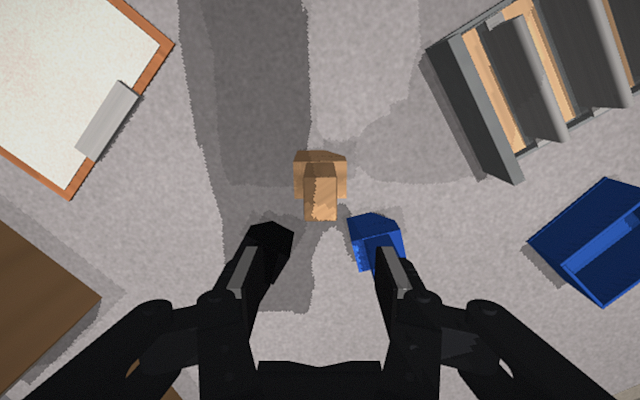

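The block appears at (320,190), almost aligned with the jaws. The black block is at (265,240) and the blue at (375,240), and both are near the fingers, so I measure closely.

```bash
python3 - <<'E'
from h import *
a=cv2.imread("pics/w1.png")
cv2.imwrite("pics/c3.png",cv2.resize(a[140:280,230:420],None,fx=4.2,fy=4.2,interpolation=cv2.INTER_CUBIC))
E
```

```text
(no output)
```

View pics/c3.png

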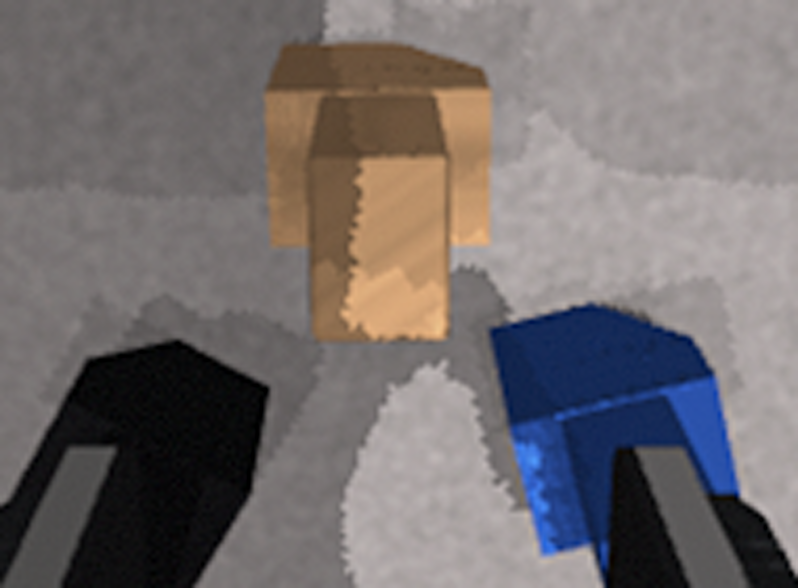

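```bash
python3 - <<'E'
from h import *
import pickle
c=pickle.load(open("w1.pkl","rb"))
cr=lambda x,y:((x+.5)/4.2-.5+230,(y+.5)/4.2-.5+140)
def q(pts,z):
    P=np.array([onz(c,*cr(*p),z) for p in pts]); return P
P=q([(310,157),(447,155),(447,338),(315,340)],.128)
for i in range(4): d=P[(i+1)%4]-P[i]; print(np.linalg.norm(d),np.degrees(np.arctan2(d[1],d[0])))
print(P.mean(0))
S=q([(265,90),(490,92),(490,245),(270,245)],.066); print(np.linalg.norm(S[1]-S[0]),np.linalg.norm(S[2]-S[1]),S.mean(0),[np.degrees(np.arctan2(*(S[i]-S[j])[1::-1])) for i,j in((1,0),(2,3))])
R=np.array([[.8455,0,.534],[-.534,0,.8455],[0,-1,0]])
T=np.array([.4929,-.2927,.2311])
for n,p in [("black",(265,388)),("blackb",(255,490)),("bluel",(492,330)),("blue2",(540,550))]:
    for z in (.128,.066): print(n,z,np.round((onz(c,*cr(*p),z)-T)@R,3))
print("centre in tool",(P.mean(0)-T)@R,(S.mean(0)-T)@R)
E
```

```text
0.024453569712352588 58.72521412961728
0.03492073130596302 -31.291219220980345
0.02452567512673975 -121.19479889006911
0.03495506499718974 148.59064606241208
[ 0.496712   -0.29377354  0.128     ]
0.0496073801065661 0.03535058216240478 [ 0.49728562 -0.29426006  0.066     ] [np.float64(57.34599744752242), np.float64(57.87098869795338)]
black 0.128 [ 0.031  0.103 -0.02 ]
black 0.066 [ 0.058  0.165 -0.026]
blackb 0.128 [ 0.052  0.103 -0.023]
blackb 0.066 [ 0.084  0.165 -0.029]
bluel 0.128 [0.019 0.103 0.022]
bluel 0.066 [0.043 0.165 0.027]
blue2 0.128 [0.065 0.103 0.033]
blue2 0.066 [0.1   0.165 0.041]
centre in tool [0.00379631 0.1031     0.00112793] [0.00454112 0.1651     0.00102289]
```

Emit:
{"op": "carry_out", "data": {"series": [60,0.004,0.04,0.001,0,60,0.004,0.09,0.001,0,60,0.004,0.13,0.001,0,60,0.004,0.15,0.001,0,60,0.004,0.15,0.001,0]}}

```text
time_s: 2.62
position: [0.4955, -0.2932, 0.0796]
orientation: [[0.846, -0.003, 0.533], [-0.533, 0.002, 0.846], [-0.004, -1.0, -0.0]]
force: [0.2, -0.6, 0.4]
grip_width: 0.0514
```

Emit:
{"op": "carry_out", "data": {"series": [10,0,0,0,0,10,0,0,0,0,10,0,0,0,0,10,0,0,0,0,10,0,0,0,0], "squeeze": 60}}

```text
time_s: 3.25
position: [0.4981, -0.2947, 0.0828]
orientation: [[0.847, 0.003, 0.531], [-0.531, -0.002, 0.847], [0.003, -1.0, -0.0]]
force: [-0.1, -0.3, 6.1]
grip_width: 0.0257
```

Emit:
{"op": "carry_out", "data": {"series": [10,0,-0.02,0,0,10,0,-0.06,0,0,10,0,-0.12,0,0,10,0,-0.15,0,0]}}

```text
time_s: 3.75
position: [0.4978, -0.2945, 0.2346]
orientation: [[0.847, 0.003, 0.531], [-0.531, -0.002, 0.847], [0.003, -1.0, 0.0]]
force: [0.9, 0.0, -2.7]
grip_width: 0.0253
```

Emit:
{"op": "carry_out", "data": {"series": [10,-0.006,-0.01,0.02,-8,10,-0.013,-0.01,0.047,-16,10,-0.02,-0.01,0.074,-24,10,-0.0265,-0.01,0.0945,-31.6,10,-0.0265,-0.01,0.0945,-31.6]}}

```text
time_s: 4.38
position: [0.5246, -0.1985, 0.241]
orientation: [[1.0, -0.001, 0.007], [-0.007, 0.001, 1.0], [-0.001, -1.0, 0.001]]
force: [0.6, -0.4, -2.6]
grip_width: 0.0256
```

Emit:
{"op": "carry_out", "data": {"series": [10,0,0,0,0,10,0,0,0,0]}}

```text
time_s: 4.62
position: [0.5244, -0.2005, 0.2412]
orientation: [[1.0, -0.0, 0.01], [-0.01, -0.0, 1.0], [-0.0, -1.0, -0.0]]
force: [0.9, -0.0, -3.6]
grip_width: 0.0254
```

```bash
python3 - <<'E'
from plant import robot,cams
from h import *
import pickle
c=cams.capture("wrist"); cv2.imwrite("pics/w2.png",c["color"]); pickle.dump(c,open("w2.pkl","wb"))
s=robot.observe(); print(s["time_s"],np.round(s["position"],4),np.round(s["orientation"],4).tolist(),s["force"],s["torque"],s["grip_width"])
cv2.imwrite("pics/c4.png",cv2.resize(c["color"][40:240,360:626],None,fx=3,fy=3,interpolation=cv2.INTER_CUBIC))
E
```

```text
4.675 [ 0.5245 -0.2006  0.2412] [[0.9999, -0.0002, 0.0101], [-0.0101, -0.0001, 0.9999], [-0.0002, -1.0, -0.0001]] [ 0.21183997  0.07853088 -1.95623311] [-0.04806087  0.01393104  0.01138587] 0.025380855280869544
```

View pics/w2.png

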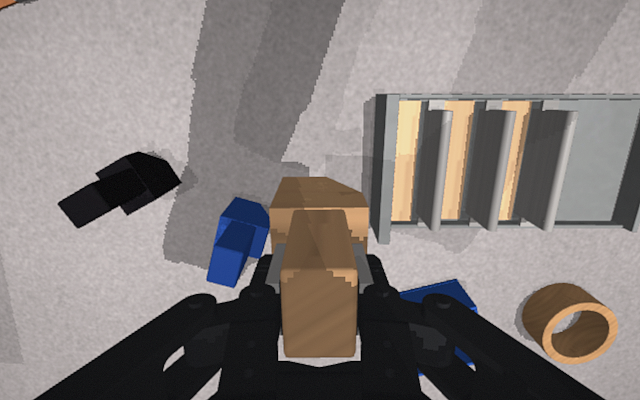

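View pics/c4.png

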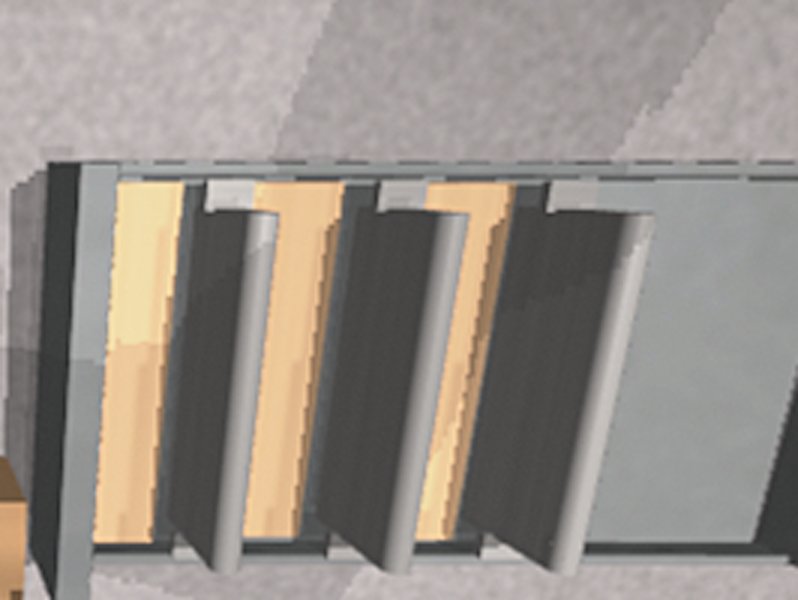

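```bash
cat >> h.py <<'E'
from scipy.ndimage import map_coordinates, gaussian_filter1d
def edge(img,a,b,w=4,n=60,lo=.08,hi=.92):
    g=cv2.cvtColor(img,cv2.COLOR_BGR2GRAY).astype(float)
    a=np.array(a,float);b=np.array(b,float);d=(b-a)/np.linalg.norm(b-a);nn=np.array([-d[1],d[0]])
    s=np.arange(-w,w+.01,.25);pts=[]
    for f in np.linspace(lo,hi,n):
        p=a+f*(b-a); X=p[:,None]+nn[:,None]*s
        pr=gaussian_filter1d(map_coordinates(g,[X[1],X[0]],order=1),2.5)
        gr=np.abs(np.gradient(pr)); k=gr.argmax()
        if gr[k]>1 and 0<k<len(s)-1: pts.append(p+nn*s[k])
    pts=np.array(pts,np.float32)
    vx,vy,x0,y0=cv2.fitLine(pts,cv2.DIST_HUBER,0,.01,.01).ravel()
    v=np.array([vx,vy]); o=np.array([x0,y0]); res=np.abs((pts-o)@np.array([-vy,vx]))
    A=o+v*((a-o)@v);B=o+v*((b-o)@v)
    return A,B,np.median(res),len(pts)
E
python3 - <<'E'
from h import *
import pickle
c=pickle.load(open("w2.pkl","rb"))
cr=lambda x,y:((x+.5)/3-.5+360,(y+.5)/3-.5+40)
for n,a,b,z in [("wall in",(118,165),(88,590),.064),("wall out",(80,165),(57,590),.064),("lip out",(85,163),(795,164),.018),("lip in",(120,181),(200,181),.004),("far lip",(90,558),(795,560),.018),
 ("strip1 R",(183,185),(152,540),.008),("strip2 R",(343,185),(298,535),.008),("strip3 R",(513,185),(455,535),.008),("d1 R",(277,215),(238,570),.064),("d2 R",(466,215),(408,572),.064),("d3R",(652,215),(577,572),.064)]:
    A,B,r,k=edge(c["color"],cr(*a),cr(*b)); P,Q=onz(c,*A,z),onz(c,*B,z); d=Q-P
    print(n,np.round(P[:2],4),np.round(Q[:2],4),"ang",round(np.degrees(np.arctan2(d[1],d[0])),2),round(float(r),2),k)
E
```

```text
wall in [ 0.4527 -0.1275] [ 0.5924 -0.1295] ang -0.81 0.2 60
wall out [ 0.4526 -0.1394] [ 0.5922 -0.141 ] ang -0.66 0.1 60
lip out [ 0.4552 -0.129 ] [0.4572 0.1169] ang 89.52 0.58 60
lip in [ 0.4589 -0.1134] [ 0.4587 -0.0846] ang 90.23 0.13 60
far lip [ 0.5974 -0.1198] [0.6005 0.1538] ang 89.34 0.23 55
strip1 R [ 0.4601 -0.092 ] [ 0.5955 -0.0954] ang -1.46 0.46 60
strip2 R [ 0.4602 -0.0382] [ 0.5937 -0.0387] ang -0.22 0.14 60
strip3 R [0.4614 0.0274] [0.5947 0.0263] ang -0.51 0.09 60
d1 R [ 0.468  -0.0774] [ 0.5854 -0.0789] ang -0.73 0.1 60
d2 R [ 0.4686 -0.0192] [ 0.5867 -0.0206] ang -0.71 0.1 60
d3R [0.4691 0.0374] [0.5871 0.0363] ang -0.51 0.09 60
```

Emit:
{"op": "carry_out", "data": {"series": [10,0.001,0,0.04,0,10,0.001,0,0.08,0,10,0.001,0.03,0.1006,0,10,0.001,0.07,0.1006,0,10,0.001,0.08,0.1006,0]}}

```text
time_s: 5.3
position: [0.5245, -0.0991, 0.159]
orientation: [[1.0, -0.004, 0.009], [-0.009, 0.001, 1.0], [-0.004, -1.0, 0.001]]
force: [0.2, 0.8, -2.5]
grip_width: 0.0252
```

Emit:
{"op": "carry_out", "data": {"series": [10,0,0,0,0,10,0,0,0,0]}}

```text
time_s: 5.55
position: [0.5277, -0.1, 0.1629]
orientation: [[1.0, 0.002, 0.009], [-0.009, -0.001, 1.0], [0.002, -1.0, -0.0]]
force: [0.0, -0.1, -2.2]
grip_width: 0.0255
```

```bash
python3 - <<'E'
from plant import robot,cams
from h import *
import pickle
c=cams.capture("wrist"); cv2.imwrite("pics/w3.png",c["color"])
s=robot.observe(); print(s["time_s"],np.round(s["position"],4),np.round(s["orientation"],4).tolist(),s["force"],s["torque"],s["grip_width"])
E
```

```text
5.6 [ 0.5278 -0.0999  0.1629] [[1.0, 0.0026, 0.0091], [-0.0091, -0.0005, 1.0], [0.0026, -1.0, -0.0005]] [-0.06625513 -0.43275589 -1.69580479] [-0.01966595  0.01858375 -0.08347323] 0.025326434608807506
```

View pics/w3.png

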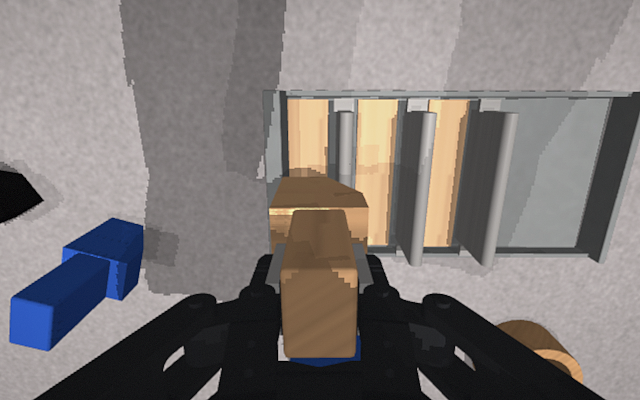

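The block hangs over bay 1: its left face at column ~270 is over the wall-side edge of the strip. I descend partway.

Emit:
{"op": "carry_out", "data": {"series": [10,-0.001,0.008,0,0,10,-0.001,0.016,0,0,10,-0.001,0.024,0,0,10,-0.001,0.031,0,0,10,-0.001,0.031,0,0]}}

```text
time_s: 6.22
position: [0.525, -0.0991, 0.1294]
orientation: [[1.0, -0.002, 0.008], [-0.008, 0.0, 1.0], [-0.002, -1.0, 0.0]]
force: [-0.4, 0.2, -2.2]
grip_width: 0.0253
```

Emit:
{"op": "carry_out", "data": {"series": [10,0,0,0,0,10,0,0,0,0]}}

```text
time_s: 6.48
position: [0.5259, -0.0993, 0.1306]
orientation: [[1.0, 0.001, 0.008], [-0.008, -0.0, 1.0], [0.001, -1.0, -0.0]]
force: [0.0, -0.4, -2.4]
grip_width: 0.0258
```

Emit:
{"op": "carry_out", "data": {"series": [10,0,0,-0.0005,0,10,0,0,-0.001,0,10,0,0,-0.0015,0,10,0,0,-0.002,0]}}

```text
time_s: 6.98
position: [0.5256, -0.1013, 0.1303]
orientation: [[1.0, 0.0, 0.008], [-0.008, 0.0, 1.0], [0.0, -1.0, 0.0]]
force: [0.7, 1.0, -3.4]
grip_width: 0.0251
```

Emit:
{"op": "carry_out", "data": {"series": [10,0,0,-0.0005,0.15,10,0,0,-0.001,0.15,10,0,0,-0.0015,0.15,10,0,0,-0.002,0.15,10,0,0,-0.002,0.15]}}

```text
time_s: 7.6
position: [0.5256, -0.1025, 0.1303]
orientation: [[1.0, 0.0, 0.011], [-0.011, 0.002, 1.0], [0.0, -1.0, 0.002]]
force: [-0.4, 4.2, -1.7]
grip_width: 0.0252
```

Emit:
{"op": "carry_out", "data": {"series": [10,0,0,-0.0005,0,10,0,0,-0.001,0,10,0,0,-0.001,0,10,0,0,-0.001,0]}}

```text
time_s: 8.1
position: [0.5256, -0.1027, 0.1304]
orientation: [[1.0, 0.0, 0.01], [-0.01, 0.003, 1.0], [0.0, -1.0, 0.003]]
force: [0.1, 7.6, 0.2]
grip_width: 0.0258
```

```bash
cat > st.py <<'E'
from plant import robot
import numpy as np
s=robot.observe(); print(s["time_s"],"p",np.round(s["position"],4),"z",np.round(np.array(s["orientation"])[:,2],4),"f",np.round(s["force"],2),"t",np.round(s["torque"],3),round(s["grip_width"],4))
E
python3 st.py
```

```text
8.1 p [ 0.5256 -0.1027  0.1304] z [0.0104 0.9999 0.0034] f [0.1  7.59 0.16] t [ 1.99  -0.04  -0.064] 0.0258
```

Emit:
{"op": "carry_out", "data": {"series": [10,0,0.0025,0,0,10,0,0.005,0,0,10,0,0.0075,0,0,10,0,0.01,0,0,10,0,0.012,0,0]}}

```text
time_s: 8.72
position: [0.5263, -0.1027, 0.1192]
orientation: [[1.0, 0.002, 0.011], [-0.011, 0.003, 1.0], [0.002, -1.0, 0.003]]
force: [-2.2, 8.2, 14.1]
grip_width: 0.0253
```

Emit:
{"op": "carry_out", "data": {"series": [10,0,0.002,0,0,10,0,0.004,0,0,10,0,0.006,0,0,10,0,0.008,0,0,10,0,0.01,0,0]}}

```text
time_s: 9.35
position: [0.5282, -0.1027, 0.1114]
orientation: [[1.0, 0.006, 0.011], [-0.011, 0.003, 1.0], [0.006, -1.0, 0.004]]
force: [-1.6, 9.4, 18.8]
grip_width: 0.0256
```

```bash
python3 st.py
```

```text
9.35 p [ 0.5282 -0.1027  0.1114] z [0.0106 0.9999 0.0035] f [-1.56  9.42 18.83] t [ 2.553  0.42  -0.246] 0.0256
```

Emit:
{"op": "carry_out", "data": {"series": [10,0,0.0015,0,0,10,0,0.003,0,0,10,0,0.0045,0,0,10,0,0.006,0,0,10,0,0.007,0,0], "squeeze": 80}}

```text
time_s: 9.98
position: [0.5289, -0.1027, 0.1047]
orientation: [[1.0, 0.007, 0.01], [-0.01, 0.004, 1.0], [0.007, -1.0, 0.004]]
force: [-0.2, 9.0, 19.3]
grip_width: 0.0254
```

Emit:
{"op": "carry_out", "data": {"series": [10,0,0.0015,0,0,10,0,0.003,0,0,10,0,0.0045,0,0]}}

```text
time_s: 10.35
position: [0.5287, -0.1026, 0.0994]
orientation: [[1.0, 0.007, 0.01], [-0.01, 0.004, 1.0], [0.007, -1.0, 0.004]]
force: [1.3, 9.6, 11.1]
grip_width: 0.0252
```

Emit:
{"op": "carry_out", "data": {"series": [10,0,0.001,0,0,10,0,0.002,0,0,10,0,0.003,0,0]}}

```text
time_s: 10.72
position: [0.5284, -0.1026, 0.0961]
orientation: [[1.0, 0.006, 0.01], [-0.01, 0.004, 1.0], [0.006, -1.0, 0.004]]
force: [-0.1, 10.0, 11.2]
grip_width: 0.0254
```

Emit:
{"op": "carry_out", "data": {"series": [10,0,0.001,0,0,10,0,0.002,0,0,10,0,0.003,0,0]}}

```text
time_s: 11.1
position: [0.5286, -0.1025, 0.0956]
orientation: [[1.0, 0.007, 0.01], [-0.01, 0.004, 1.0], [0.007, -1.0, 0.004]]
force: [-8.1, 12.4, 38.7]
grip_width: 0.0254
```

Emit:
{"op": "carry_out", "data": {"series": [10,0,-0.001,0,0,10,0,-0.001,0,0,10,0,-0.001,0,0,10,0,-0.001,0,0,10,0,-0.001,0,0]}}

```text
time_s: 11.72
position: [0.5285, -0.1025, 0.0956]
orientation: [[1.0, 0.007, 0.01], [-0.01, 0.004, 1.0], [0.007, -1.0, 0.004]]
force: [-2.5, 11.0, 24.0]
grip_width: 0.0252
```

```bash
python3 st.py; python3 - <<'E'
from plant import cams
from h import *
c=cams.capture("wrist"); cv2.imwrite("pics/w4.png",c["color"])
t=cams.capture("scene"); cv2.imwrite("pics/s4.png",cv2.resize(t["color"][140:250,230:400],None,fx=4.5,fy=4.5,interpolation=cv2.INTER_CUBIC))
E
```

```text
11.725 p [ 0.5285 -0.1025  0.0956] z [0.0104 0.9999 0.0037] f [-2.46 11.02 24.02] t [ 2.568  0.832 -0.336] 0.0252
```

View pics/w4.png

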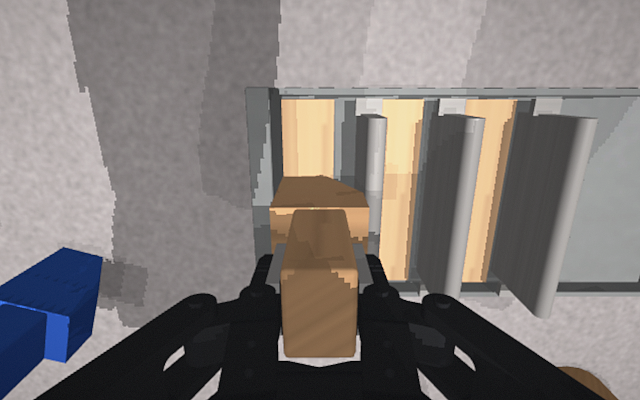

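View pics/s4.png

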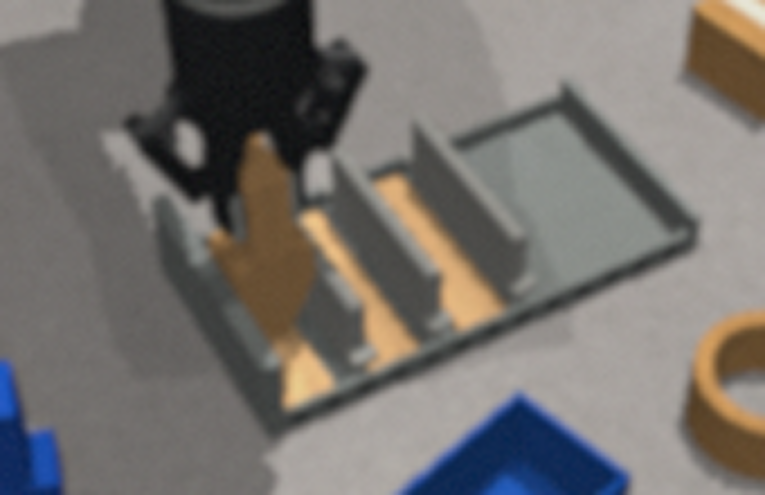

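Block bears on strip 1: TCP z stopped at 0.0956 and the force rose sharply. In the wrist view its flat side is on the wall and div1 is against its right side. Held 0.6 s; now straight out.

Emit:
{"op": "carry_out", "data": {"series": [10,0,-0.005,0,0,10,0,-0.02,0,0,10,0,-0.04,0,0,10,0,-0.06,0,0,10,0,-0.075,0,0]}}

```text
time_s: 12.45
position: [0.5257, -0.1051, 0.1676]
orientation: [[1.0, 0.0, 0.011], [-0.011, -0.002, 1.0], [0.0, -1.0, -0.002]]
force: [0.3, -0.2, -2.1]
grip_width: 0.025
```

Emit:
{"op": "carry_out", "data": {"series": [10,0,0,0.02,0.2,10,0,0,0.045,0.2,10,0,0,0.062,0.2,10,0,0,0.062,0.2,10,0,0,0.062,0.2]}}

```text
time_s: 13.08
position: [0.5263, -0.0428, 0.1668]
orientation: [[1.0, -0.0, 0.015], [-0.015, -0.001, 1.0], [-0.0, -1.0, -0.001]]
force: [0.0, -0.0, -3.1]
grip_width: 0.025
```

```bash
python3 st.py; python3 - <<'E'
from plant import cams
from h import *
import pickle
c=cams.capture("wrist"); cv2.imwrite("pics/w5.png",c["color"]); pickle.dump(c,open("w5.pkl","wb"))
c=cams.capture("top"); pickle.dump(c,open("t5.pkl","wb")); cv2.imwrite("pics/t5.png",cv2.resize(c["color"][185:265,235:375],None,fx=5.7,fy=5.7,interpolation=cv2.INTER_CUBIC))
E
```

```text
13.075 p [ 0.5263 -0.0428  0.1668] z [ 1.450e-02  9.999e-01 -9.000e-04] f [ 0.03 -0.04 -3.08] t [-0.002 -0.04   0.008] 0.025
```

View pics/w5.png

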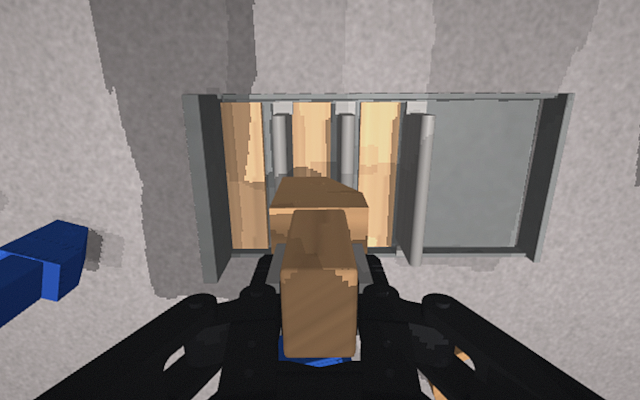

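View pics/t5.png

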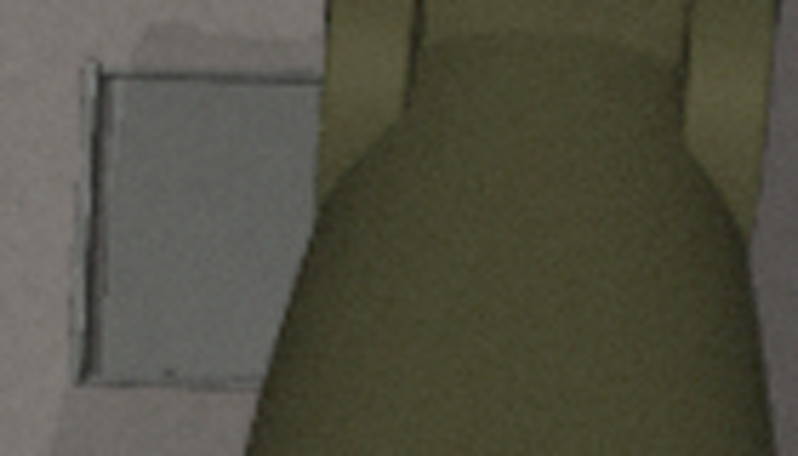

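```bash
python3 - <<'E'
from h import *
import pickle
c=pickle.load(open("w5.pkl","rb"))
for n,a,b,z in [("wall out",(183,97),(205,282),.064),("wall in",(201,97),(215,275),.064),("near lip out",(185,95),(570,95),.018),("endlip out",(573,97),(541,260),.03),("endlip in",(556,99),(528,247),.03),("d1 L",(274,115),(271,200),.064),("d1 R",(289,115),(287,175),.064),("d2R",(354,115),(358,200),.064),("d2L",(341,115),(342,178),.064),("d3R",(434,118),(424,262),.064),("d3L",(420,118),(410,262),.064)]:
    A,B,r,k=edge(c["color"],a,b); P,Q=onz(c,*A,z),onz(c,*B,z); d=Q-P
    y=P[1]+(0.526-P[0])*d[1]/d[0]
    print(n,np.round(P[:2],4),np.round(Q[:2],4),"y@.526",round(y,4),"ang",round(np.degrees(np.arctan2(d[1],d[0])),2),round(float(r),2),k)
E
```

```text
wall out [ 0.4539 -0.1391] [ 0.6008 -0.1407] y@.526 -0.1399 ang -0.59 0.24 59
wall in [ 0.4542 -0.1273] [ 0.594  -0.1289] y@.526 -0.1281 ang -0.65 0.07 60
near lip out [ 0.4548 -0.154 ] [0.4589 0.1651] y@.526 5.3557 ang 89.26 0.48 60
endlip out [0.4585 0.1599] [0.6017 0.1582] y@.526 0.1591 ang -0.69 0.11 60Traceback (most recent call last):
  File "<stdin>", line 5, in <module>
  File "h.py", line 20, in edge
    vx,vy,x0,y0=cv2.fitLine(pts,cv2.DIST_HUBER,0,.01,.01).ravel()
                ~~~~~~~~~~~^^^^^^^^^^^^^^^^^^^^^^^^^^^^^^
cv2.error: OpenCV(4.12.0) /io/opencv/modules/imgproc/src/linefit.cpp:618: error: (-215:Assertion failed) npoints2 >= 0 || npoints3 >= 0 in function 'fitLine'
```

```bash
python3 - <<'E'
from h import *
import pickle
c=pickle.load(open("w5.pkl","rb"))
for n,a,b,z in [("d1 L",(274,116),(273,175),.064),("d1 R",(287,116),(287,175),.064),("d2R",(354,115),(356,195),.064),("d2L",(341,115),(342,178),.064),("d3R",(434,118),(424,262),.064),("d3L",(422,118),(412,262),.064)]:
  try:
    A,B,r,k=edge(c["color"],a,b,w=5); P,Q=onz(c,*A,z),onz(c,*B,z); d=Q-P
    y=P[1]+(0.526-P[0])*d[1]/d[0]
    print(n,"y@.526",round(y,4),"ang",round(np.degrees(np.arctan2(d[1],d[0])),2),round(float(r),2),k,A,B)
  except Exception as e: print(n,"x")
E
```

```text
d1 L y@.526 -0.0809 ang -4.88 0.57 60 [272.34954438 115.95089987] [270.59501048 174.92845387]
d1 R y@.526 -0.0729 ang -10.71 1.25 60 [292.04835014 116.74345302] [283.54404339 174.49105371]
d2R y@.526 -0.0133 ang 1.85 0.45 60 [357.93305875 114.95345926] [358.8799022  194.96591806]
d2L y@.526 -0.0272 ang -0.6 0.06 60 [341.81443132 115.0132026 ] [340.79370079 177.980445  ]
d3R y@.526 0.0382 ang -0.57 0.17 60 [433.77807843 117.97906805] [420.22767067 261.64419653]
d3L y@.526 0.0298 ang -0.58 0.07 60 [422.03401352 118.00287413] [409.87199743 261.8200457 ]
```

Emit:
{"op": "carry_out", "data": {"series": [10,0,0.01,0.0015,-0.2,10,0,0.02,0.003,-0.2,10,0,0.028,0.003,-0.2,10,0,0.034,0.003,-0.2,10,0,0.034,0.003,-0.2]}}

```text
time_s: 13.8
position: [0.5258, -0.0393, 0.1321]
orientation: [[1.0, -0.001, 0.011], [-0.011, 0.0, 1.0], [-0.001, -1.0, 0.0]]
force: [0.4, -1.0, -1.9]
grip_width: 0.025
```

Emit:
{"op": "carry_out", "data": {"series": [10,0,0,0,0,10,0,0,0,0,10,0,0,0,0]}}

```text
time_s: 14.18
position: [0.5265, -0.0393, 0.1331]
orientation: [[1.0, 0.001, 0.011], [-0.011, -0.0, 1.0], [0.001, -1.0, -0.0]]
force: [0.5, -0.1, -2.2]
grip_width: 0.025
```

```bash
python3 st.py
```

```text
14.175 p [ 0.5265 -0.0393  0.1331] z [ 0.0111  0.9999 -0.    ] f [ 0.48 -0.14 -2.2 ] t [0.01  0.043 0.001] 0.025
```

Emit:
{"op": "carry_out", "data": {"series": [10,0,0.004,-0.001,0,10,0,0.004,-0.002,0,10,0,0.004,-0.0025,0,10,0,0.004,-0.003,0,10,0,0.004,-0.003,0]}}

```text
time_s: 14.8
position: [0.5262, -0.0421, 0.1288]
orientation: [[1.0, -0.0, 0.011], [-0.011, 0.0, 1.0], [-0.0, -1.0, 0.0]]
force: [-0.1, 0.6, -2.5]
grip_width: 0.0248
```

```bash
python3 st.py
```

```text
14.8 p [ 0.5262 -0.0421  0.1288] z [1.110e-02 9.999e-01 5.000e-04] f [-0.06  0.62 -2.48] t [ 0.224 -0.062 -0.014] 0.0248
```

Emit:
{"op": "carry_out", "data": {"series": [10,0,0,-0.0003,0,10,0,0,-0.0006,0,10,0,0,-0.0006,0]}}

```text
time_s: 15.18
position: [0.5262, -0.0424, 0.1288]
orientation: [[1.0, 0.0, 0.011], [-0.011, 0.001, 1.0], [0.0, -1.0, 0.001]]
force: [0.1, 3.3, -3.2]
grip_width: 0.0249
```

```bash
python3 st.py
```

```text
15.175 p [ 0.5262 -0.0424  0.1288] z [0.0108 0.9999 0.0012] f [ 0.08  3.31 -3.19] t [ 1.077  0.031 -0.027] 0.0249
```

Emit:
{"op": "carry_out", "data": {"series": [10,0,0.002,0.001,0,10,0,0.004,0.0016,0,10,0,0.006,0.0016,0,10,0,0.008,0.0016,0,10,0,0.01,0.0016,0]}}

```text
time_s: 15.8
position: [0.5271, -0.042, 0.1203]
orientation: [[1.0, 0.002, 0.012], [-0.012, -0.001, 1.0], [0.002, -1.0, -0.001]]
force: [-2.0, -0.5, 12.2]
grip_width: 0.025
```

```bash
python3 st.py
```

```text
15.8 p [ 0.5271 -0.042   0.1203] z [ 0.0118  0.9999 -0.0015] f [-2.02 -0.46 12.18] t [-0.241  0.798 -0.204] 0.025
```

Emit:
{"op": "carry_out", "data": {"series": [10,0,0,0.0005,0,10,0,0,0.001,0,10,0,0,0.001,0]}}

```text
time_s: 16.18
position: [0.5271, -0.0418, 0.1201]
orientation: [[1.0, 0.002, 0.012], [-0.012, -0.003, 1.0], [0.002, -1.0, -0.003]]
force: [-1.6, -4.4, 6.6]
grip_width: 0.0252
```

```bash
python3 st.py
```

```text
16.175 p [ 0.5271 -0.0418  0.1201] z [ 0.0121  0.9999 -0.0033] f [-1.55 -4.41  6.57] t [-0.839  0.545 -0.151] 0.0252
```

Emit:
{"op": "carry_out", "data": {"series": [10,0,0.002,0,0,10,0,0.004,0,0,10,0,0.006,0,0,10,0,0.008,0,0]}}

```text
time_s: 16.68
position: [0.5285, -0.0419, 0.1131]
orientation: [[1.0, 0.005, 0.012], [-0.012, -0.003, 1.0], [0.005, -1.0, -0.003]]
force: [-0.3, -3.9, 12.7]
grip_width: 0.0254
```

```bash
python3 st.py
```

```text
16.675 p [ 0.5285 -0.0419  0.1131] z [ 0.0121  0.9999 -0.0032] f [-0.33 -3.94 12.67] t [-0.762  0.188 -0.124] 0.0254
```

Emit:
{"op": "carry_out", "data": {"series": [10,0,0.002,-0.0003,0,10,0,0.004,-0.0003,0,10,0,0.006,-0.0003,0,10,0,0.008,-0.0003,0]}}

```text
time_s: 17.18
position: [0.5291, -0.042, 0.1053]
orientation: [[1.0, 0.006, 0.012], [-0.012, -0.003, 1.0], [0.006, -1.0, -0.003]]
force: [0.3, -2.9, 11.4]
grip_width: 0.025
```

```bash
python3 st.py
```

```text
17.175 p [ 0.5291 -0.042   0.1053] z [ 0.012   0.9999 -0.0027] f [ 0.34 -2.92 11.44] t [-0.609  0.038 -0.157] 0.025
```

Emit:
{"op": "carry_out", "data": {"series": [10,0,0.0015,0,0,10,0,0.003,0,0,10,0,0.0045,0,0]}}

```text
time_s: 17.55
position: [0.5284, -0.0419, 0.0998]
orientation: [[1.0, 0.004, 0.012], [-0.012, -0.003, 1.0], [0.004, -1.0, -0.003]]
force: [1.7, -3.1, 3.7]
grip_width: 0.0247
```

Emit:
{"op": "carry_out", "data": {"series": [10,0,0.001,0,0,10,0,0.002,0,0,10,0,0.003,0,0]}}

```text
time_s: 17.92
position: [0.5269, -0.0418, 0.0956]
orientation: [[1.0, 0.001, 0.012], [-0.012, -0.003, 1.0], [0.001, -1.0, -0.003]]
force: [0.9, -4.9, 3.4]
grip_width: 0.0254
```

```bash
python3 st.py
```

```text
17.925 p [ 0.5269 -0.0418  0.0956] z [ 0.0118  0.9999 -0.0026] f [ 0.95 -4.92  3.38] t [-1.225 -0.292 -0.147] 0.0254
```

Emit:
{"op": "carry_out", "data": {"series": [10,0,0.001,-0.0003,0,10,0,0.002,-0.0005,0,10,0,0.003,-0.0005,0]}}

```text
time_s: 18.3
position: [0.5262, -0.0419, 0.0922]
orientation: [[1.0, -0.0, 0.012], [-0.012, -0.002, 1.0], [-0.0, -1.0, -0.002]]
force: [-0.7, -5.8, 2.6]
grip_width: 0.0252
```

Emit:
{"op": "carry_out", "data": {"series": [10,0,0.001,0,0,10,0,0.002,0,0,10,0,0.002,0,0]}}

```text
time_s: 18.68
position: [0.5261, -0.0419, 0.0902]
orientation: [[1.0, -0.0, 0.012], [-0.012, -0.002, 1.0], [-0.0, -1.0, -0.002]]
force: [1.0, -5.5, 2.5]
grip_width: 0.0251
```

```bash
python3 st.py
```

```text
18.675 p [ 0.5261 -0.0419  0.0902] z [ 0.0115  0.9999 -0.0017] f [ 0.98 -5.54  2.51] t [-1.252 -0.205 -0.167] 0.0251
```

Emit:
{"op": "carry_out", "data": {"series": [10,0,0.001,-0.0004,0,10,0,0.002,-0.0004,0,10,0,0.002,-0.0004,0]}}

```text
time_s: 19.05
position: [0.5261, -0.0419, 0.0889]
orientation: [[1.0, -0.0, 0.011], [-0.011, -0.001, 1.0], [-0.0, -1.0, -0.001]]
force: [-1.8, -5.3, 8.3]
grip_width: 0.0252
```

Emit:
{"op": "carry_out", "data": {"series": [10,0,0.001,0,0,10,0,0.002,0,0,10,0,0.002,0,0]}}

```text
time_s: 19.42
position: [0.5264, -0.0419, 0.0888]
orientation: [[1.0, 0.001, 0.011], [-0.011, -0.001, 1.0], [0.001, -1.0, -0.001]]
force: [-8.4, -4.0, 25.6]
grip_width: 0.0249
```

```bash
python3 st.py
```

```text
19.425 p [ 0.5264 -0.0419  0.0888] z [ 0.0113  0.9999 -0.001 ] f [-8.36 -3.97 25.64] t [-1.049  1.904 -0.179] 0.0249
```

Emit:
{"op": "carry_out", "data": {"series": [10,0,-0.0005,-0.0003,0,10,0,-0.0005,-0.0006,0,10,0,-0.0005,-0.0006,0,10,0,-0.0005,-0.0006,0,10,0,-0.0005,-0.0006,0]}}

```text
time_s: 20.05
position: [0.5263, -0.042, 0.0888]
orientation: [[1.0, 0.001, 0.011], [-0.011, 0.0, 1.0], [0.001, -1.0, 0.0]]
force: [-6.3, -2.8, 21.9]
grip_width: 0.0249
```

```bash
python3 st.py;python3 - <<'E'
from plant import cams
from h import *
c=cams.capture("wrist"); cv2.imwrite("pics/w6.png",c["color"])
E
```

```text
20.05 p [ 0.5263 -0.042   0.0888] z [1.100e-02 9.999e-01 1.000e-04] f [-6.27 -2.81 21.9 ] t [-0.747  1.524 -0.159] 0.0249
```

View pics/w6.png

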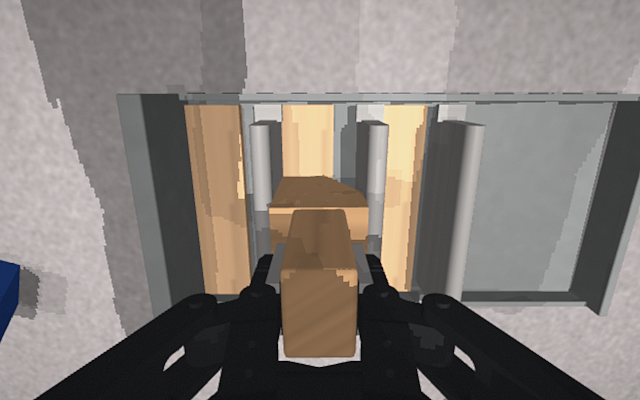

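The block is snug between div1 (right edge at column ~270) and div2 (left edge ~368), bearing at TCP z 0.0888. Lifting out.

Emit:
{"op": "carry_out", "data": {"series": [10,0,-0.005,0,0,10,0,-0.02,0,0,10,0,-0.04,0,0,10,0,-0.06,0,0,10,0,-0.079,0,0]}}

```text
time_s: 20.72
position: [0.5259, -0.0409, 0.1667]
orientation: [[1.0, -0.001, 0.01], [-0.01, 0.003, 1.0], [-0.001, -1.0, 0.003]]
force: [-0.2, 0.2, -3.7]
grip_width: 0.0253
```

Emit:
{"op": "carry_out", "data": {"series": [10,0,0,0.02,0,10,0,0,0.045,0,10,0,0,0.063,0,10,0,0,0.063,0,10,0,0,0.063,0]}}

```text
time_s: 21.35
position: [0.5268, 0.0209, 0.1658]
orientation: [[1.0, -0.0, 0.011], [-0.011, -0.0, 1.0], [-0.0, -1.0, -0.0]]
force: [-0.6, 0.8, -2.3]
grip_width: 0.0252
```

```bash
python3 st.py; python3 - <<'E'
from plant import cams
from h import *
import pickle
c=cams.capture("wrist"); cv2.imwrite("pics/w7.png",c["color"]); pickle.dump(c,open("w7.pkl","wb"))
E
```

```text
21.35 p [0.5268 0.0209 0.1658] z [ 0.0107  0.9999 -0.    ] f [-0.57  0.78 -2.34] t [-0.006 -0.016 -0.012] 0.0252
```

View pics/w7.png

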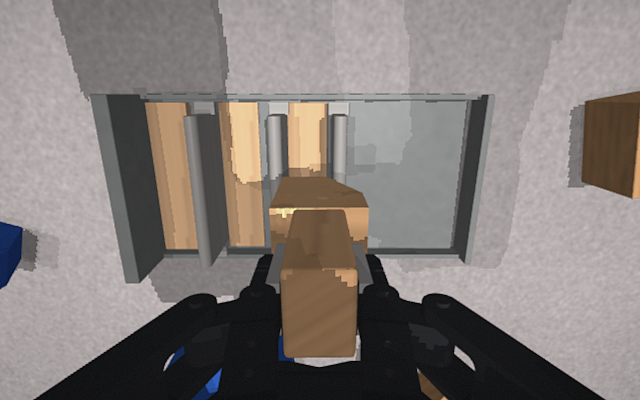

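Emit:
{"op": "carry_out", "data": {"series": [10,0,0.01,0,0,10,0,0.02,0,0,10,0,0.03,0,0,10,0,0.038,0,0,10,0,0.038,-0.001,0]}}

```text
time_s: 22.02
position: [0.5269, 0.0188, 0.1271]
orientation: [[1.0, -0.0, 0.012], [-0.012, -0.002, 1.0], [-0.0, -1.0, -0.002]]
force: [0.2, -3.4, -3.2]
grip_width: 0.0255
```

Emit:
{"op": "carry_out", "data": {"series": [10,0,0,-0.0005,0,10,0,0,-0.001,0,10,0,0,-0.0015,0,10,0,0,-0.0015,0]}}

```text
time_s: 22.52
position: [0.5268, 0.0188, 0.1278]
orientation: [[1.0, -0.0, 0.011], [-0.011, 0.001, 1.0], [-0.0, -1.0, 0.001]]
force: [0.5, 0.6, -2.4]
grip_width: 0.0252
```

```bash
python3 st.py
```

```text
22.525 p [0.5268 0.0188 0.1278] z [1.080e-02 9.999e-01 7.000e-04] f [ 0.49  0.62 -2.42] t [-0.298  0.013 -0.041] 0.0252
```

Emit:
{"op": "carry_out", "data": {"series": [10,0,-0.003,0,0,10,0,-0.006,0,0,10,0,-0.006,0,0,10,0,-0.006,0,0]}}

```text
time_s: 23.02
position: [0.5269, 0.0185, 0.1339]
orientation: [[1.0, 0.0, 0.011], [-0.011, 0.0, 1.0], [0.0, -1.0, 0.0]]
force: [0.0, -0.0, -2.9]
grip_width: 0.0249
```

```bash
python3 st.py
```

```text
23.025 p [0.5269 0.0185 0.1339] z [1.100e-02 9.999e-01 2.000e-04] f [ 0.03 -0.03 -2.86] t [-0.007 -0.004  0.046] 0.0249
```

Free now at command y ≈ 0.0185. I feel for div2.

Emit:
{"op": "carry_out", "data": {"series": [10,0,0,-0.0004,0,10,0,0,-0.0008,0,10,0,0,-0.0008,0]}}

```text
time_s: 23.4
position: [0.5269, 0.018, 0.1338]
orientation: [[1.0, -0.0, 0.011], [-0.011, 0.001, 1.0], [-0.0, -1.0, 0.001]]
force: [-0.1, 1.7, -1.7]
grip_width: 0.0253
```

```bash
python3 st.py
```

```text
23.4 p [0.5269 0.018  0.1338] z [0.011  0.9999 0.001 ] f [-0.12  1.66 -1.73] t [ 0.529  0.052 -0.03 ] 0.0253
```

Emit:
{"op": "carry_out", "data": {"series": [10,0,0.002,0.001,0,10,0,0.004,0.0018,0,10,0,0.006,0.0018,0,10,0,0.008,0.0018,0,10,0,0.009,0.0018,0]}}

```text
time_s: 24.02
position: [0.5275, 0.0184, 0.1259]
orientation: [[1.0, 0.002, 0.012], [-0.012, -0.002, 1.0], [0.002, -1.0, -0.002]]
force: [-2.2, -4.1, 9.7]
grip_width: 0.025
```

```bash
python3 st.py
```

```text
24.025 p [0.5275 0.0184 0.1259] z [ 0.0118  0.9999 -0.0021] f [-2.18 -4.14  9.74] t [-1.012  0.705 -0.107] 0.025
```

Emit:
{"op": "carry_out", "data": {"series": [10,0,0.002,0,0,10,0,0.004,0,0,10,0,0.006,0,0,10,0,0.008,0,0,10,0,0.01,0,0]}}

```text
time_s: 24.65
position: [0.5291, 0.0184, 0.1169]
orientation: [[1.0, 0.005, 0.012], [-0.012, -0.002, 1.0], [0.005, -1.0, -0.002]]
force: [-0.3, -4.2, 10.4]
grip_width: 0.0256
```

```bash
python3 st.py
```

```text
24.65 p [0.5291 0.0184 0.1169] z [ 0.012   0.9999 -0.002 ] f [-0.31 -4.21 10.4 ] t [-1.058  0.139 -0.107] 0.0256
```

Emit:
{"op": "carry_out", "data": {"series": [10,0,0.002,-0.0002,0,10,0,0.004,-0.0003,0,10,0,0.006,-0.0003,0,10,0,0.008,-0.0003,0,10,0,0.01,-0.0003,0]}}

```text
time_s: 25.28
position: [0.5295, 0.0182, 0.1071]
orientation: [[1.0, 0.005, 0.012], [-0.012, -0.002, 1.0], [0.005, -1.0, -0.002]]
force: [-0.2, -3.7, 10.8]
grip_width: 0.0252
```

```bash
python3 st.py
```

```text
25.275 p [0.5295 0.0182 0.1071] z [ 0.012   0.9999 -0.0016] f [-0.18 -3.67 10.84] t [-0.849 -0.025 -0.07 ] 0.0252
```

Emit:
{"op": "carry_out", "data": {"series": [10,0,0.0015,-0.0002,0,10,0,0.003,-0.0003,0,10,0,0.0045,-0.0003,0,10,0,0.006,-0.0003,0]}}

```text
time_s: 25.78
position: [0.529, 0.0182, 0.1003]
orientation: [[1.0, 0.004, 0.012], [-0.012, -0.001, 1.0], [0.004, -1.0, -0.001]]
force: [1.7, -3.5, 4.4]
grip_width: 0.0252
```

```bash
python3 st.py
```

```text
25.775 p [0.529  0.0182 0.1003] z [ 0.0118  0.9999 -0.0011] f [ 1.72 -3.46  4.4 ] t [-0.638 -0.346 -0.133] 0.0252
```

Emit:
{"op": "carry_out", "data": {"series": [10,0,0.001,-0.0002,0,10,0,0.002,-0.0003,0,10,0,0.003,-0.0003,0]}}

```text
time_s: 26.15
position: [0.5273, 0.0182, 0.0959]
orientation: [[1.0, 0.001, 0.011], [-0.011, -0.001, 1.0], [0.001, -1.0, -0.001]]
force: [2.1, -3.4, 3.8]
grip_width: 0.0253
```

Emit:
{"op": "carry_out", "data": {"series": [10,0,0.001,0,0,10,0,0.002,0,0,10,0,0.002,0,0]}}

```text
time_s: 26.52
position: [0.5265, 0.0183, 0.0934]
orientation: [[1.0, -0.001, 0.011], [-0.011, -0.001, 1.0], [-0.001, -1.0, -0.001]]
force: [2.0, -4.2, 1.7]
grip_width: 0.025
```

```bash
python3 st.py
```

```text
26.525 p [0.5265 0.0183 0.0934] z [ 1.120e-02  9.999e-01 -6.000e-04] f [ 2.04 -4.2   1.75] t [-1.063 -0.52  -0.215] 0.025
```

Emit:
{"op": "carry_out", "data": {"series": [10,0,0.001,-0.0002,0,10,0,0.002,-0.0003,0,10,0,0.002,-0.0003,0]}}

```text
time_s: 26.9
position: [0.5263, 0.0182, 0.0919]
orientation: [[1.0, -0.001, 0.011], [-0.011, 0.0, 1.0], [-0.001, -1.0, 0.0]]
force: [-0.1, -4.2, 6.2]
grip_width: 0.0255
```

Emit:
{"op": "carry_out", "data": {"series": [10,0,0.001,0,0,10,0,0.002,0,0,10,0,0.002,0,0]}}

```text
time_s: 27.28
position: [0.5266, 0.0183, 0.0918]
orientation: [[1.0, 0.0, 0.011], [-0.011, 0.0, 1.0], [0.0, -1.0, 0.0]]
force: [-6.0, -4.6, 23.1]
grip_width: 0.0251
```

```bash
python3 st.py
```

```text
27.275 p [0.5266 0.0183 0.0918] z [0.0109 0.9999 0.    ] f [-5.97 -4.55 23.05] t [-1.127  1.576 -0.114] 0.0251
```

Bears on strip 3 at TCP z 0.0918. Holding, then out.

Emit:
{"op": "carry_out", "data": {"series": [10,0,0,-0.0003,0,10,0,0,-0.0006,0,10,0,0,-0.0006,0,10,0,0,-0.0006,0,10,0,0,-0.0006,0]}}

```text
time_s: 27.9
position: [0.5266, 0.0182, 0.0918]
orientation: [[1.0, 0.0, 0.011], [-0.011, 0.001, 1.0], [0.0, -1.0, 0.001]]
force: [-6.4, -3.0, 23.4]
grip_width: 0.0253
```

```bash
python3 st.py; python3 - <<'E'
from plant import cams
from h import *
c=cams.capture("wrist"); cv2.imwrite("pics/w8.png",c["color"])
E
```

```text
27.9 p [0.5266 0.0182 0.0918] z [0.0107 0.9999 0.0011] f [-6.43 -2.98 23.42] t [-0.746  1.632 -0.132] 0.0253
```

View pics/w8.png

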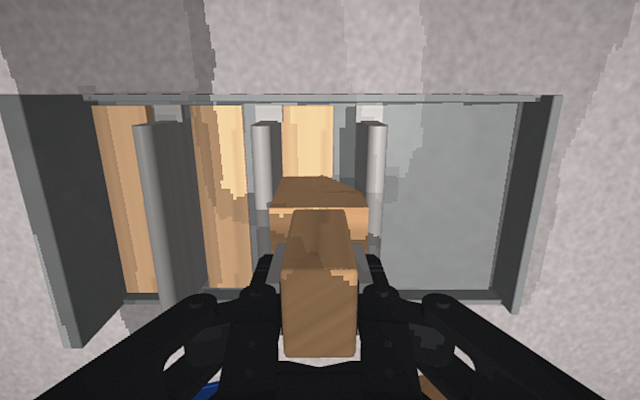

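Emit:
{"op": "carry_out", "data": {"series": [10,0,-0.005,0,0,10,0,-0.02,0,0,10,0,-0.04,0,0,10,0,-0.07,0,0,10,0,-0.11,0,0]}}

```text
time_s: 28.58
position: [0.5255, 0.0185, 0.2001]
orientation: [[1.0, -0.003, 0.01], [-0.01, 0.002, 1.0], [-0.003, -1.0, 0.002]]
force: [0.1, -0.0, -2.0]
grip_width: 0.0251
```

Emit:
{"op": "carry_out", "data": {"series": [10,-0.01,0,-0.05,0,10,-0.02,0,-0.105,0,10,-0.03,0,-0.16,0,10,-0.04,0,-0.215,0,10,-0.0485,0,-0.254,0]}}

```text
time_s: 29.2
position: [0.4749, -0.237, 0.2001]
orientation: [[1.0, 0.0, 0.012], [-0.012, 0.002, 1.0], [0.0, -1.0, 0.002]]
force: [0.8, 0.5, -3.3]
grip_width: 0.0254
```

Emit:
{"op": "carry_out", "data": {"series": [10,0,0,0,0,10,0,0,0,0,10,0,0,0,0]}}

```text
time_s: 29.58
position: [0.4758, -0.2345, 0.1998]
orientation: [[1.0, -0.0, 0.009], [-0.009, 0.001, 1.0], [-0.0, -1.0, 0.001]]
force: [0.3, 0.3, -2.6]
grip_width: 0.0254
```

```bash
python3 st.py; python3 - <<'E'
from plant import cams
from h import *
import pickle
c=cams.capture("wrist"); cv2.imwrite("pics/w9.png",c["color"]); pickle.dump(c,open("w9.pkl","wb"))
c=cams.capture("top"); pickle.dump(c,open("t9.pkl","wb")); cv2.imwrite("pics/t9.png",cv2.resize(c["color"][170:280,235:470],None,fx=3.4,fy=3.4,interpolation=cv2.INTER_CUBIC))
E
```

```text
29.575 p [ 0.4758 -0.2345  0.1998] z [9.3e-03 1.0e+00 9.0e-04] f [ 0.3   0.28 -2.62] t [0.036 0.013 0.033] 0.0254
```

View pics/w9.png

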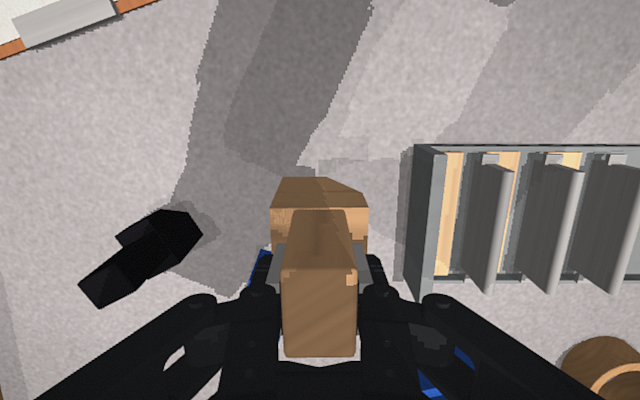

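View pics/t9.png

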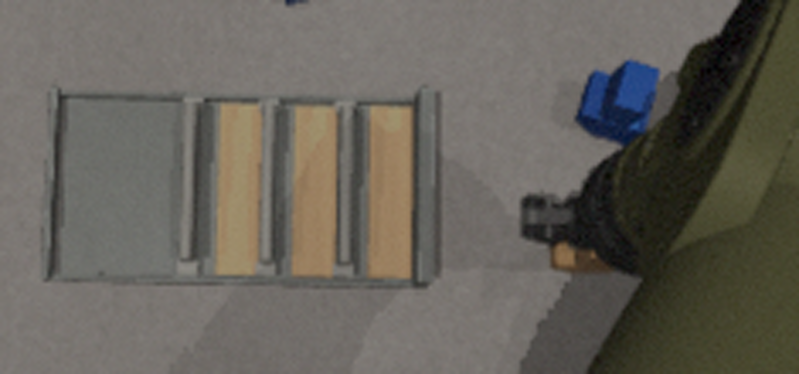

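The tray is in the top crop with dividers at columns ~188, 268 and 345, and the wall at ~425. I check the divider pitch (should be 60 mm).

```bash
python3 - <<'E'
from h import *
import pickle
c=pickle.load(open("t9.pkl","rb"))
cr=lambda x,y:((x+.5)/3.4-.5+235,(y+.5)/3.4-.5+170)
out={}
for n,a,b in [("wallin",(417,95),(414,280)),("wallout",(434,95),(430,280)),("d1L",(339,108),(339,262)),("d1R",(355,108),(353,262)),("d2L",(262,108),(261,260)),("d2R",(278,108),(276,260)),("d3L",(184,108),(181,258)),("d3R",(200,108),(196,258))]:
    A,B,r,k=edge(c["color"],cr(*a),cr(*b),w=1.5); P,Q=onz(c,*A,.064),onz(c,*B,.064); d=Q-P
    out[n]=P[1]+(.526-P[0])*d[1]/d[0]; print(n,round(out[n],4),round(np.degrees(np.arctan2(d[1],d[0]))%180,2),round(float(r),2))
print("pitch L",out["d2L"]-out["d1L"],out["d3L"]-out["d2L"],"R",out["d2R"]-out["d1R"],out["d3R"]-out["d2R"])
c=pickle.load(open("w9.pkl","rb")); o=[]
for a,b in [((513,168),(493,292)),((582,168),(553,292))]:
    A,B,r,k=edge(c["color"],a,b,w=5); P,Q=onz(c,*A,.064),onz(c,*B,.064); d=Q-P
    o.append(P[1]+(.526-P[0])*d[1]/d[0]); print(o[-1],np.degrees(np.arctan2(d[1],d[0])),r)
A,B,r,k=edge(c["color"],(434,155),(430,295)); print(A,B,r)
E
```

```text
wallin -0.1214 178.71 0.03
wallout -0.1374 178.55 0.11
d1L -0.0631 0.91 0.25
d1R -0.0749 178.81 0.05
d2L -0.0065 2.43 0.21
d2R -0.0164 179.41 0.42
d3L 0.0533 179.24 0.15
d3R 0.0414 0.86 0.76
pitch L 0.05655593151303347 0.05980300137662843 R 0.058470802549930576 0.05781707825954788
-0.06861706586539071 -0.541402689219526 0.095966265
-0.010996883765881392 -0.6146660797831739 0.068620384
[429.72362867 155.12529899] [433.81884101 294.88810775] 1.109698
```

Contact readings, with the block's flat face at TCP y −0.1025, −0.042 and +0.018, say the pitch is 60 mm. The image edges are noisy because of the rounded tops, so I'll look again from above once the block is down. Now placing it.

Emit:
{"op": "carry_out", "data": {"series": [10,0,0.03,0,0,10,0,0.065,0,0,10,0,0.095,0,0,10,0,0.11,0,0,10,0,0.113,0,0]}}

```text
time_s: 30.3
position: [0.4753, -0.2352, 0.0863]
orientation: [[1.0, -0.001, 0.01], [-0.01, 0.001, 1.0], [-0.001, -1.0, 0.001]]
force: [-0.7, -0.2, -1.9]
grip_width: 0.0249
```

Emit:
{"op": "carry_out", "data": {"series": [10,0,0,0,0,10,0,0.001,0,0,10,0,0.002,0,0,10,0,0.003,0,0]}}

```text
time_s: 30.8
position: [0.4758, -0.236, 0.0841]
orientation: [[1.0, 0.001, 0.011], [-0.011, -0.0, 1.0], [0.001, -1.0, -0.0]]
force: [-0.6, -0.2, -3.4]
grip_width: 0.0252
```

```bash
python3 st.py
```

```text
30.8 p [ 0.4758 -0.236   0.0841] z [ 1.110e-02  9.999e-01 -3.000e-04] f [-0.65 -0.23 -3.39] t [-0.002 -0.026  0.006] 0.0252
```

Emit:
{"op": "carry_out", "data": {"series": [10,0,0.0007,0,0,10,0,0.0014,0,0,10,0,0.002,0,0,10,0,0.002,0,0]}}

```text
time_s: 31.3
position: [0.4757, -0.2359, 0.0829]
orientation: [[1.0, 0.001, 0.011], [-0.011, -0.0, 1.0], [0.001, -1.0, -0.0]]
force: [-2.3, 1.7, 9.0]
grip_width: 0.0251
```

```bash
python3 st.py
```

```text
31.3 p [ 0.4757 -0.2359  0.0829] z [ 1.100e-02  9.999e-01 -2.000e-04] f [-2.34  1.74  8.96] t [0.431 0.789 0.055] 0.0251
```

Emit:
{"op": "carry_out", "data": {"series": [10,0,-0.0006,0,0,30,0,-0.0006,0,0,60,0,-0.0006,0,0,60,0,-0.0006,0,0,60,0,-0.0006,0,0]}}

```text
time_s: 31.92
position: [0.4756, -0.2359, 0.0823]
orientation: [[1.0, 0.0, 0.011], [-0.011, -0.0, 1.0], [0.0, -1.0, -0.0]]
force: [-0.1, 0.1, 0.7]
grip_width: 0.051
```

Emit:
{"op": "carry_out", "data": {"series": [60,0,-0.02,0,0,60,0,-0.05,0,0,60,0,-0.09,0,0,60,0,-0.13,0,0,60,0,-0.17,0,0]}}

```text
time_s: 32.55
position: [0.4755, -0.2358, 0.2537]
orientation: [[1.0, 0.0, 0.011], [-0.011, -0.0, 1.0], [0.0, -1.0, -0.0]]
force: [1.4, -0.4, -1.3]
grip_width: 0.0515
```

Emit:
{"op": "carry_out", "data": {"series": [60,0.005,0,0.06,0,60,0.01,0,0.12,0,60,0.01,0,0.18,0,60,0.01,0,0.225,0,60,0.01,0,0.225,0]}}

```text
time_s: 33.17
position: [0.488, -0.0084, 0.2524]
orientation: [[1.0, 0.0, 0.006], [-0.006, 0.0, 1.0], [0.0, -1.0, 0.0]]
force: [0.5, -0.5, -0.7]
grip_width: 0.0513
```

Emit:
{"op": "carry_out", "data": {"series": [60,0,0,0,0,60,0,0,0,0,60,0,0,0,0]}}

```text
time_s: 33.55
position: [0.4881, -0.012, 0.2524]
orientation: [[1.0, -0.0, 0.013], [-0.013, -0.0, 1.0], [-0.0, -1.0, -0.0]]
force: [-0.3, 0.1, 0.2]
grip_width: 0.0512
```

```bash
python3 st.py; python3 - <<'E'
from plant import cams
from h import *
import pickle
c=cams.capture("wrist"); cv2.imwrite("pics/w10.png",c["color"]); pickle.dump(c,open("w10.pkl","wb"))
c=cams.capture("scene"); cv2.imwrite("pics/s10.png",c["color"])
E
```

```text
33.55 p [ 0.4881 -0.012   0.2524] z [ 1.290e-02  9.999e-01 -1.000e-04] f [-0.32  0.07  0.2 ] t [-0.026 -0.028 -0.009] 0.0512
```

View pics/w10.png

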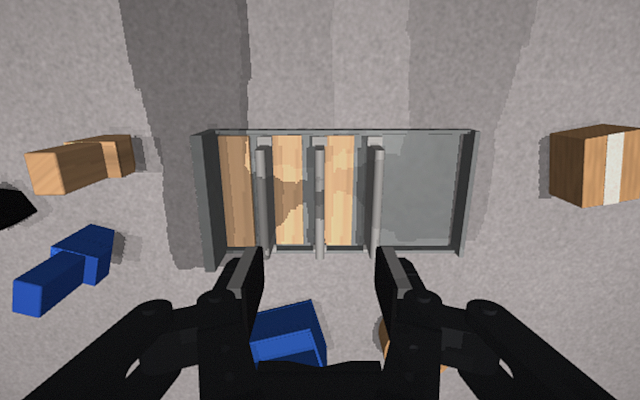

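View pics/s10.png

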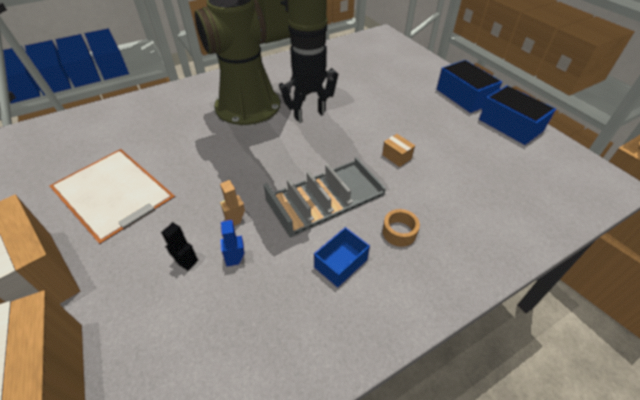

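The block stands upright beside the tray at wrist (80,160). The dividers are at columns ~263, 320 and 377. I measure the gaps from here.

```bash
python3 - <<'E'
from h import *
import pickle
c=pickle.load(open("w10.pkl","rb"))
cv2.imwrite("pics/c10.png",cv2.resize(c["color"][120:280,185:485],None,fx=2.6,fy=2.6,interpolation=cv2.INTER_CUBIC))
g=cv2.cvtColor(c["color"],cv2.COLOR_BGR2GRAY).astype(int)
for r in (180,200,220,235): print(r,g[r,200:216].tolist(),g[r,254:274].tolist(),g[r,312:328].tolist(),g[r,366:388].tolist())
o={}
for n,a,b,w in [("wallin",(212,140),(219,262),3),("wallout",(193,140),(210,262),3),("d1L",(257,152),(258,255),3),("d1R",(270,152),(270,245),3),("d2L",(315,152),(315,255),3),("d2R",(324,152),(324,255),3),("d3L",(373,152),(371,245),3),("d3R",(383,152),(380,255),3)]:
    A,B,r,k=edge(c["color"],a,b,w=w); P,Q=onz(c,*A,.064),onz(c,*B,.064); d=Q-P
    o[n]=P[1]+(.526-P[0])*d[1]/d[0]; print(n,round(o[n],4),round(np.degrees(np.arctan2(d[1],d[0])),2),round(float(r),2),A.round(1),B.round(1))
E
```

```text
180 [102, 101, 101, 102, 106, 96, 66, 48, 52, 50, 51, 51, 51, 51, 51, 51] [96, 104, 104, 108, 117, 122, 125, 120, 112, 105, 97, 76, 62, 63, 63, 64, 64, 63, 58, 80] [103, 98, 80, 92, 118, 132, 138, 149, 154, 146, 138, 126, 140, 175, 188, 187] [67, 61, 62, 65, 62, 61, 59, 68, 100, 125, 139, 148, 157, 160, 155, 149, 138, 130, 130, 129, 130, 132]
200 [99, 100, 99, 99, 98, 101, 102, 95, 65, 47, 52, 50, 52, 52, 52, 51] [83, 98, 104, 102, 108, 117, 120, 122, 118, 113, 108, 99, 78, 64, 63, 63, 63, 63, 63, 57] [104, 100, 89, 83, 91, 97, 100, 103, 103, 99, 92, 77, 130, 178, 191, 189] [62, 62, 63, 61, 62, 60, 67, 97, 124, 141, 147, 156, 159, 153, 147, 129, 124, 128, 128, 128, 127, 129]
220 [101, 98, 100, 99, 99, 98, 99, 99, 102, 97, 68, 48, 52, 52, 51, 50] [70, 78, 89, 97, 96, 106, 117, 119, 122, 120, 112, 107, 98, 77, 61, 63, 63, 62, 64, 63] [102, 103, 86, 104, 140, 158, 171, 180, 159, 159, 165, 140, 138, 174, 190, 191] [65, 68, 66, 64, 59, 64, 96, 124, 139, 148, 157, 158, 153, 148, 126, 123, 132, 130, 130, 132, 130, 131]
235 [106, 97, 97, 98, 98, 97, 98, 98, 98, 99, 101, 82, 52, 50, 51, 51] [100, 71, 82, 82, 94, 101, 109, 117, 121, 120, 119, 111, 106, 97, 73, 60, 63, 63, 65, 72] [101, 103, 87, 104, 137, 157, 168, 176, 176, 169, 158, 129, 169, 192, 189, 191] [65, 67, 65, 65, 60, 101, 135, 154, 165, 173, 175, 172, 163, 134, 131, 144, 142, 142, 140, 141, 141, 139]Traceback (most recent call last):
  File "<stdin>", line 9, in <module>
  File "h.py", line 20, in edge
    vx,vy,x0,y0=cv2.fitLine(pts,cv2.DIST_HUBER,0,.01,.01).ravel()
                ~~~~~~~~~~~^^^^^^^^^^^^^^^^^^^^^^^^^^^^^^
cv2.error: OpenCV(4.12.0) /io/opencv/modules/imgproc/src/linefit.cpp:618: error: (-215:Assertion failed) npoints2 >= 0 || npoints3 >= 0 in function 'fitLine'
```

View pics/c10.png

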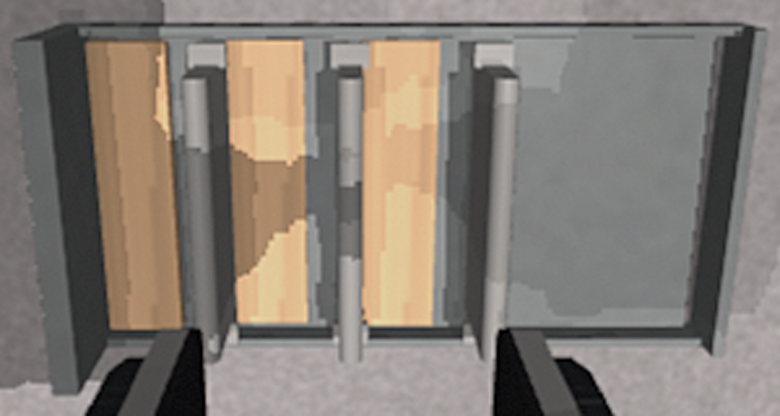

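```bash
python3 - <<'E'
from h import *
import pickle
c=pickle.load(open("w10.pkl","rb"))
for r,cols in {200:dict(w=(208.1,.064),d1=(266.,.059),d2l=(314.5,.059),d2r=(323.4,.059),d3=(372.7,.059)),220:dict(w=(210.1,.064),d1=(266.9,.059),d2l=(314.3,.059),d2r=(323.4,.059),d3=(371.7,.059))}.items():
    v={}
    for k,(u,z) in cols.items():
        p=onz(c,u,r,z); v[k]=p[1]+(p[0]-.526)*.0113
    print({k:round(x,4) for k,x in v.items()}, "gaps",[round(1e3*x,1) for x in (v['d1']-.010-v['w'], v['d2l']-v['d1'], v['d3']-v['d2r'], v['d3']-v['d1']-.01)])
E
```

```text
{'w': np.float64(-0.1278), 'd1': np.float64(-0.0688), 'd2l': np.float64(-0.018), 'd2r': np.float64(-0.0087), 'd3': np.float64(0.0429)} gaps [np.float64(48.9), np.float64(50.8), np.float64(51.6), np.float64(101.7)]
{'w': np.float64(-0.1278), 'd1': np.float64(-0.0689), 'd2l': np.float64(-0.0184), 'd2r': np.float64(-0.0086), 'd3': np.float64(0.0428)} gaps [np.float64(48.9), np.float64(50.6), np.float64(51.5), np.float64(101.8)]
```

```bash
python3 - <<'E'
from plant import robot
print(robot.close_job(), robot.observe()["time_s"])
E
```

```text
the job is handed in; nothing more can be done
the job is handed in; nothing more can be done
```

I set the three gaps with the wooden block, working out from the stop wall. In each bay I felt for the wall or the divider already set, pressed down until the block bore on the strip, held about 0.6 s and lifted straight out. I then stood the block upright on the bench beside the stop-wall end of the tray. The job was handed in at about 34 s of the 72 s allowed.

- **Strips:** the block bore on them about 8.8, 2 and 5 mm above the tray floor, all within the stated 1 to 9 mm. Press force was about 22 to 24 N, with a brief peak of about 39 N at the tool on strip 1.
- **Gaps by touch:** the block's contact positions on the wall, div1 and div2 were about 60.2 to 60.4 mm apart. With the 10 mm dividers, that puts gaps 1 and 2 at about 50 mm, roughly 0.2 to 0.4 mm over. Gap 3 was set the same way, and the block stayed steady against div2 throughout, but I did not measure that gap by touch.
- **Gaps by camera:** the final wrist-camera picture gave 48.9, 50.7 and 51.6 mm. It disagrees with touch by about 1 to 1.6 mm, but the rounded divider tops and the 2 mm camera calibration limit it to about that. An earlier top-view check was noisier still, with divider pitch (should be 60 mm) reading 56.6 to 59.8 mm. I relied on the touch readings.
- **Rest of the scene:** in the last pictures the block stands upright with the gripper clear of everything, and the other objects look undisturbed.

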